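# Open the drive of a solder-wire feeder for threading and hold it open

## Task

The solder reel on the bench feeder has run out, so get its drive ready for me to thread the new wire: first turn the feed-speed dial down to the green threading mark on its scale and let go of it. Then push the orange thumb paddle of the sprung tensioner arm back, past the click of its ratchet and on until the arm is at or close to its black rubber stop post, and keep holding it there against the spring with the fingers: finish while still holding it. Leave the jar, the new reel and the tip cleaner where they stand.

Things in the scene. Friction and masses are not known exactly. Their poses are not given: they have to be found in the camera images.
- feeder: Bench solder-wire feeder, fixed: cream box 220 (its x) by 260 (its y) by 85 mm high, aluminium deck on top. Origin: centre of its underside on the bench; z up; its -x side is the front. On its +y side an empty black reel reaches to y=210 mm, 94 mm high. On the deck: brass drive wheel (diameter 28, 25 mm high) at x=y=0; guide blocks 23 mm high at x=3 to 17, y=-37 to -23 and 76 to 100 mm
- dial (a joint): Feed-speed dial, a black pointer knob on a white scale on the deck; it turns about the vertical with slight friction (0.04 N m) and stays where left. Value in rad: 0 at the low end, growing clockwise from above, to 4.71; green threading mark at 1.10. The grip bar's pointing half (white line) looks in the direction 2.356 minus the value, anticlockwise from the feeder's +x
- dial_grip (a point): On the dial's axis (feeder's x=-58, y=60 mm), 112 mm above the bench, 10 mm below the top of its grip bar. The bar is 36 mm long, 11 mm thick and 30 mm high (92 to 122 mm above the bench); under it is a round skirt of diameter 42 mm, its top 93 mm above the bench
- tensioner (a joint): Steel tensioner arm on a vertical pivot. Rad: 0 at rest (arm along the feeder's -y), anticlockwise from above, so the paddle moves to the feeder's +x (away from its front); 0.50 at the rubber stop post. Its spring resists with about 3 N at the paddle at rest, 9 to 11 N near the stop. The ratchet clicks at about 0.25; if let go after that, the arm stays caught at 0.25, too little for threading
- tensioner_pivot (a point): On the arm's vertical pivot axis, at deck height (85 mm above the bench)
- paddle: Orange upright thumb paddle near the end of the tensioner arm: 8 mm thick (its x), 30 mm wide (its y), 50 mm high, from 95 to 145 mm above the bench, 125 mm from the pivot along the arm. Origin: centre of its underside. It turns with the arm; its axes are parallel to the feeder's when the arm is at rest. It is pushed on its -x face, with clear deck in front
- paddle_face (a point): Centre of the face of the orange paddle that is pushed (its -x face), 125 mm above the bench, on the paddle's mid-width
- pawl (a joint): Sprung ratchet pawl with a small red release tip at the rear left of the deck (feeder's x=26 to 67, y=87 to 110 mm). Value in rad: 0 when dropped in; it is lifted to about 0.12 by the arm's tooth as the arm passes and drops back to 0 at the click
- jar: Loose amber jar of parts with a steel lid, diameter 70, height 92 mm, origin at the centre of its underside. Leave it alone
- new_reel: Loose new reel of solder, blue flanges, diameter 63, height 47 mm, standing on a flange; origin at the centre of its underside. Leave it alone
- tip_cleaner: Loose dark tin with brass wool for cleaning iron tips, diameter 68, height 42 mm, origin at the centre of its underside. Leave it alone

How it is judged:
By the outcome, as a careful person would: the job done as asked, in the order asked, and still so for the second after the job is handed in, while the arm keeps its last pose, push and grip.
It also fails if it takes over 43 s, if anything falls off the work surface, if the arm or the gripper's body presses on something with over 40 N, if the wrist force passes 120 N, or if a joint passes its speed limit or range.

## Robot

A 7-joint arm with a two-finger parallel gripper is mounted at the origin on the work surface. World frame = base frame: x ahead of the robot, y to its left, z up, the work surface at z = 0. Lengths are in m, angles in rad, forces in N, time in s.
With the tool pointing down it reaches from about 0.4 to 0.9 m from the base axis. Payload 5.6 kg.
Tool frame: the origin (TCP) lies midway between the tips of the shut fingers; the grasp point (between the pads) lies 19 mm behind it; z points along the fingers, y is the line along which they close (so a half turn about z gives the same grasp; the last joint's range is limited). The gripper opens to 92 mm and grips with 3 to 60 N. Pads are 20 mm wide; open, the fingers measure 128 mm over their backs; the gripper's body (75 mm by 189 mm) begins 69 mm behind the grasp point.
Start: joints at [1.217, 0.468, -0.012, 1.603, 0.006, 1.071, -0.056], TCP at [0.199, -0.619, 0.215] pointing down, gripper open.
Joint ranges: [-2.53, 2.53], [-0.31, 2.02], [-1.57, 1.55], [0.28, 2.44], [-1.29, 4.43], [0.15, 1.84], [-2.92, 2.92]. Speed limits (rad/s): [2.57, 2.57, 3.14, 3.14, 3.14, 3.14, 3.14].

## Interface

Orientations are given as a 3x3 rotation matrix whose columns are the frame's x, y, z axes.
In Python, from station import env, effector, solver, viewer, workorder, search_frame, tip_of gives the robot as it stands. Calls block until the motion is done:
- env.reach(position, orientation): joint-space move of the TCP to a pose.
- env.movel(position, frame=None, rate=0.15): straight line of the TCP; frame=None keeps the orientation; rate is the mean speed in m/s.
- env.goto_joints(angles): joint-space move.
- effector.release() and effector.grasp(squeeze=None): open the fingers fully, or close them until they stop; squeeze is the grip in N (None keeps the last).
- env.pause(seconds).
- solver.inverse_kinematics(position, orientation): joint angles nearest the present ones, or None.
- env.sense(): the state.
- viewer.read_camera(name): name is "scene" or "top" or "wrist"; returns (picture, depth): 384x512x3 uint8, red, green, blue; 384x512 float32, m along the optical axis (not along the pixel's ray), 0 where there is no reading.
- viewer.camera_info(name): a dict with "intrinsics" (3x3 intrinsics, pixels), "dist_coeffs" ([k1, k2, p1, p2, k3] as OpenCV has them; the pictures are not rectified), "eye" and "rotation" of the camera in the world; the wrist camera has in their place "T_tool_cam" (4x4, takes a point from camera to tool coordinates, whose origin is the TCP and whose axes are the flange's). Camera axes: x right, y up, looking along -z (the intrinsics and any distortion apply to the point x, -y, -z); pixel columns grow to the right and rows downward; lengths in m; the calibration is good to about 2 mm. A picture is of the moment at which its call begins: read the wrist's pose just before it. camera_info takes no time and is no camera call.
A pose or a line that the arm cannot do raises env.PlanningError and nothing moves.
- workorder.finish_job(): hands the job in; it is judged then, once.
Trained networks look in the newest picture that a camera, given by its name, has taken for a name from the list of things; names that differ only in an ending like _2 or _b are one class to them, and where a whole thing is asked for, a point or a joint stands for the part that bears it (a point fixed in the world has none). Each returns a list of dicts, best first, with "score" (0 to 1); they miss things now and then, are a little off and sometimes report something else, mostly with a low value. They report only what shows in the picture. A call takes as long as a camera call.
- search_frame(camera, name): "at" ([x, y, z] in m, in world coordinates, good to about 4 mm: the middle of the surface that is visible of it).
- tip_of(camera, name): "at" ([x, y, z] in m, in world coordinates, good to about 4 mm: a listed point, or the origin of a listed thing).
The state is a dict: "t": time; "joint_positions": joint angles; "joint_velocities": joint speeds; "tau": joint torques, N m; "ee_pos": TCP position; "tcp_rot": TCP orientation; "wrist_force": force on the tool from outside, world axes, zero at the start; "moment": the same for the moment, N m; "gripper_width": finger opening in m; "grasp_force": force on a finger pad.
Only numpy, scipy, OpenCV 4.12 (cv2) and the standard library are available. Lean on these libraries where they do the work, as an engineer would, in place of code of your own. Each camera call takes 0.05 s, during which the arm holds its last target. There are 200 camera calls.

## Working session

There is one attempt and no reset: what is moved stays moved. The work goes in short steps, each a Python script; the robot and the scene stay as the last script left them, time stands still between calls to the robot, and variables do not carry over. Pictures are saved under pics/ and viewed, at most 10 in all, crops included, and the job is handed in when it is done.

```bash
mkdir -p pics; ls
python3 - <<'E'
from station import *
import cv2, numpy as np
for c in ("scene","top"):
    p,d=viewer.read_camera(c); cv2.imwrite(f"pics/{c}0.png",p[:,:,::-1])
    i=viewer.camera_info(c); print(c,np.round(i["eye"],3),np.round(i["rotation"],3).tolist())
    for n in ("feeder","dial_grip","tensioner_pivot","paddle","paddle_face","jar","new_reel","tip_cleaner","pawl","dial"):
        f=tip_of if n not in("pawl","dial") else search_frame
        try: print(n,[(np.round(r["at"],3).tolist(),round(r["score"],2)) for r in f(c,n)[:2]])
        except Exception as e: print(n,e)
s=env.sense(); print(s["t"],s["ee_pos"],s["tcp_rot"],s["gripper_width"],s["wrist_force"])
E
```

```text
pics
scene [0.993 0.485 0.806] [[-0.709, -0.534, 0.46], [0.705, -0.524, 0.478], [-0.014, 0.663, 0.748]]
feeder [([0.537, 0.069, -0.0], 0.86)]
dial_grip [([0.468, 0.115, 0.111], 0.62)]
tensioner_pivot [([0.554, 0.12, 0.086], 0.95)]
paddle [([0.584, 0.003, 0.092], 0.59)]
paddle_face [([0.58, -0.003, 0.126], 0.55)]
jar [([0.648, -0.107, -0.002], 0.94)]
new_reel []
tip_cleaner [([0.405, 0.261, -0.002], 0.95)]
pawl []
dial [([0.471, 0.12, 0.093], 0.57)]
top [0.403 0.044 0.835] [[-0.008, 0.976, -0.218], [-1.0, -0.006, 0.007], [0.005, 0.218, 0.976]]
feeder [([0.537, 0.068, -0.001], 0.56)]
dial_grip [([0.469, 0.112, 0.116], 0.68)]
tensioner_pivot [([0.549, 0.124, 0.085], 0.73)]
paddle [([0.582, 0.004, 0.095], 0.54)]
paddle_face [([0.576, 0.008, 0.121], 0.63)]
jar []
new_reel [([0.51, -0.157, 0.001], 0.88)]
tip_cleaner [([0.412, 0.262, -0.002], 0.89)]
pawl [([0.564, 0.07, 0.096], 0.66), ([0.562, 0.177, 0.095], 0.4)]
dial []
1.1 [ 0.19876743 -0.61888878  0.21461097] [[ 9.52106810e-01  3.05765633e-01 -1.76230861e-05]
 [ 3.05765630e-01 -9.52106808e-01 -7.97301244e-05]
 [-4.11577922e-05  7.05230603e-05 -9.99999997e-01]] 0.09192397370312932 [-0.15761974  0.91120313  0.0078043 ]
```

View pics/scene0.png

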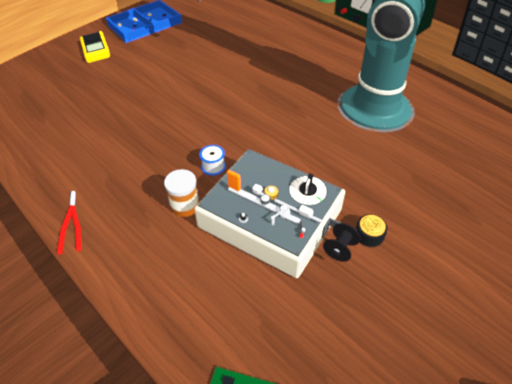

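View pics/top0.png

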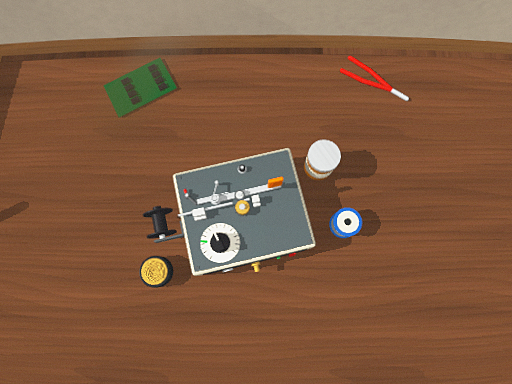

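The scene view shows the feeder with the orange paddle at (235,181) and the dial at (309,188). The top view shows the feeder yawed by about +14°. The dial is at (220,242) with its pointer up-left, the green mark is at about (204,241), the paddle is at (275,183) and the stop post at (242,168). Next I'll move above the dial for a close wrist view.

```bash
cat > h.py <<'E'
from station import *
import cv2, numpy as np
YAW=0.24; PIV=np.array([0.5515,0.122]); DIAL=np.array([0.4675,0.1135])
def R(a):
    c,s=np.cos(a),np.sin(a); return np.array([[-s,c,0],[c,s,0],[0,0,-1.]])
def st():
    s=env.sense(); print("t",round(s["t"],2),np.round(s["ee_pos"],4),"w",round(s["gripper_width"],4),"g",round(s["grasp_force"],1) if np.isscalar(s["grasp_force"]) else s["grasp_force"],"F",np.round(s["wrist_force"],1),"M",np.round(s["moment"],2),"q7",round(s["joint_positions"][6],2)); return s
E
python3 - <<'E'
from h import *
a0=np.radians(125)-np.pi
for a in (a0,a0+np.pi):
  for d in (0,0.9):
    q=solver.inverse_kinematics([*DIAL,0.1],R(a+d)); print(a,d,None if q is None else np.round(q,2))
env.reach([DIAL[0],DIAL[1],0.26],R(a0))
s=st(); p,d=viewer.read_camera("wrist"); cv2.imwrite("pics/w1.png",p[:,:,::-1])
np.savez("w1.npz",p=p,d=d,pos=s["ee_pos"],rot=s["tcp_rot"])
i=viewer.camera_info("wrist");print(i)
for n in("feeder","dial_grip","tensioner_pivot","paddle","paddle_face"): print(n,[(np.round(r["at"],3).tolist(),round(r["score"],2)) for r in tip_of("wrist",n)[:2]])
E
```

```text
-0.959931088596881 0 [ 0.39  0.52 -0.86  2.06  0.55  0.81 -1.75]
-0.959931088596881 0.9 [ 0.52  0.61 -1.05  2.05  0.7   0.88 -0.98]
2.181661564992912 0 [ 0.56  0.65 -1.1   2.05  0.75  0.92  1.21]
2.181661564992912 0.9 [ 0.66  0.84 -1.32  2.05  0.95  1.08  1.95]
t 3.86 [0.4678 0.1126 0.2599] w 0.0916 g 0.0 F [-0.1  0.6  0.1] M [-0.08 -0.04  0.02] q7 -1.48
{'intrinsics': array([[282.31301489,   0.        , 257.27967064],
       [  0.        , 282.31301489, 190.63097729],
       [  0.        ,   0.        ,   1.        ]]), 'dist_coeffs': array([-0.03005116,  0.        ,  0.        ,  0.        ,  0.        ]), 'T_tool_cam': array([[ 4.92114340e-04,  9.63995127e-01,  2.65919447e-01,
         7.47149670e-02],
       [ 9.99999820e-01, -3.82914507e-04, -4.62495444e-04,
         1.28545079e-03],
       [-3.44018940e-04,  2.65919627e-01, -9.63995142e-01,
        -1.70059119e-01],
       [ 0.00000000e+00,  0.00000000e+00,  0.00000000e+00,
         1.00000000e+00]])}
feeder [([0.537, 0.068, 0.004], 0.81)]
dial_grip [([0.467, 0.112, 0.112], 0.84)]
tensioner_pivot [([0.556, 0.123, 0.088], 0.77)]
paddle [([0.583, 0.003, 0.094], 0.79)]
paddle_face [([0.578, 0.002, 0.127], 0.95)]
```

View pics/w1.png

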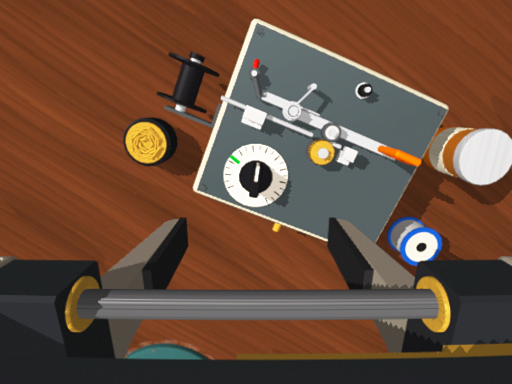

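The close view shows the dial at (256,176), with the white pointer line from (257,166) to (256,182), and the green mark at (235,160). The deck corners are at (256,21), (447,106) and (196,188), the stop post is at (365,90) and the paddle at (400,155). I'll compute the angles from these pixels.

```bash
cat >> h.py <<'E'
def ray(uv,z,pos,rot):
    i=viewer.camera_info("wrist"); T=i["T_tool_cam"]
    n=cv2.undistortPoints(np.array(uv,float).reshape(-1,1,2),i["intrinsics"],i["dist_coeffs"])[:,0]
    dc=np.c_[n[:,0],-n[:,1],-np.ones(len(n))]
    o=rot@T[:3,3]+pos; d=dc@(rot@T[:3,:3]).T
    return (o+d*((z-o[2])/d[:,2])[:,None])[:,:2]
def dialview(f,c=(256,175),r=45):
    w=np.load(f); p=w["p"].astype(int); P=(w["pos"],w["rot"])
    def pts(m): v,u=np.nonzero(m); return np.c_[u,v]
    sub=np.zeros(p.shape[:2],bool); sub[c[1]-r:c[1]+r,c[0]-r:c[0]+r]=1
    g=sub&(p[:,:,1]>p[:,:,0]+50)&(p[:,:,1]>p[:,:,2]+50)
    G=ray(pts(g),0.089,*P)
    s2=np.zeros_like(sub); s2[c[1]-16:c[1]+16,c[0]-16:c[0]+16]=1
    dark=(p.max(2)<70).astype(np.uint8); 
    wl=s2&(p.min(2)>110)&(cv2.morphologyEx(dark,cv2.MORPH_CLOSE,np.ones((7,7),np.uint8))>0)
    W=ray(pts(wl),0.122,*P)
    return G,W
E
python3 - <<'E'
from h import *
w=np.load("w1.npz");P=(w["pos"],w["rot"])
C=ray([(256,21),(447,106),(196,188)],0.085,*P); print(np.round(C,4))
e=C[0]-C[1]; f=C[0]-C[2]; print("yaw y",np.arctan2(e[1],e[0])-np.pi/2,"x",np.arctan2(f[1],f[0]),np.linalg.norm(e),np.linalg.norm(f))
print("ctr",(C[1]+C[2])/2)
print("post",ray([(365,90)],0.11,*P),"pin332",ray([(332,132)],0.1,*P),"pin292",ray([(292,110)],0.1,*P))
G,W=dialview("w1.npz"); print(len(G),G.mean(0),len(W),W)
g=G.mean(0)-DIAL; print("green world ang",np.arctan2(g[1],g[0]))
p=w["p"][130:225,210:305,::-1]; cv2.imwrite("pics/w1c.png",cv2.resize(p,None,fx=6,fy=6,interpolation=cv2.INTER_CUBIC))
E
```

```text
[[ 0.6094  0.2115]
 [ 0.6667 -0.0254]
 [ 0.4103  0.1653]]
yaw y 0.23709172702403003 x 0.22786773726454604 0.2437617224707134 0.20440127636883568
ctr [0.53846699 0.06994348]
post [[0.61634582 0.07293411]] pin332 [[0.56183647 0.07172171]] pin292 [[0.5549272  0.12402391]]
42 [0.46951744 0.14607113] 75 [[0.4868651  0.12458767]
 [0.48595269 0.1239507 ]
 [0.48658369 0.12304724]
 [0.48503859 0.12331255]
 [0.48567019 0.12240824]
 [0.4841228  0.12267322]
 [0.48475499 0.12176807]
 [0.48538719 0.12086293]
 [0.48257256 0.12293872]
 [0.48320532 0.12203271]
 [0.4838381  0.12112671]
 [0.48447089 0.12022072]
 [0.48165278 0.12229786]
 [0.48228613 0.121391  ]
 [0.4829195  0.12048415]
 [0.48355289 0.11957731]
 [0.48073129 0.12165582]
 [0.48136524 0.12074811]
 [0.4819992  0.1198404 ]
 [0.48263318 0.11893271]
 [0.47917355 0.12192116]
 [0.47980808 0.12101258]
 [0.48044262 0.12010401]
 [0.48107718 0.11919545]
 [0.48171175 0.1182869 ]
 [0.47824802 0.12127757]
 [0.47888314 0.12036814]
 [0.47951828 0.11945871]
 [0.48015344 0.1185493 ]
 [0.48078861 0.11763989]
 [0.47732074 0.12063278]
 [0.47795647 0.11972249]

[... 409 characters left out ...]
047 0.11621399]
 [0.47550863 0.11530025]
 [0.47201938 0.11830524]
 [0.47265812 0.11739061]
 [0.47329687 0.11647598]
 [0.47393563 0.11556136]
 [0.4745744  0.11464675]
 [0.47108094 0.117654  ]
 [0.47172029 0.11673849]
 [0.47235965 0.11582299]
 [0.47299902 0.1149075 ]
 [0.47014071 0.11700152]
 [0.47078068 0.11608514]
 [0.47142065 0.11516876]
 [0.47206063 0.1142524 ]
 [0.4691987  0.1163478 ]
 [0.46983928 0.11543054]
 [0.47047986 0.11451329]
 [0.47112046 0.11359604]
 [0.46825488 0.11569283]
 [0.46889607 0.11477469]
 [0.46953727 0.11385656]
 [0.47017848 0.11293844]
 [0.46730925 0.11503661]
 [0.46795106 0.11411759]
 [0.46859288 0.11319858]
 [0.46923471 0.11227957]]
green world ang 1.508935826265933
```

View pics/w1c.png

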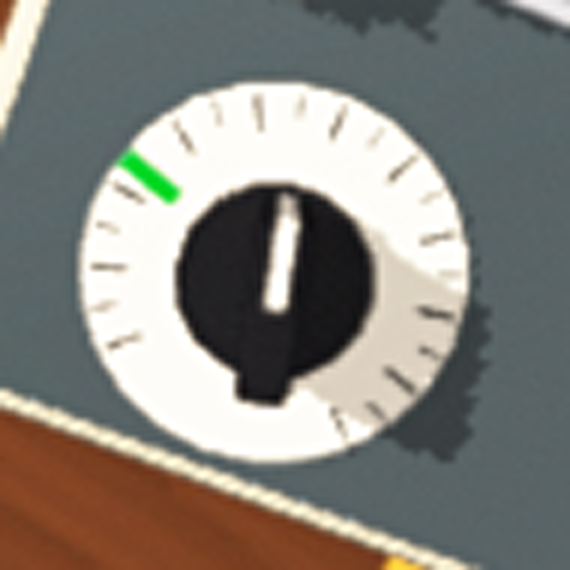

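```bash
sed -i 's/^YAW=.*/YAW=0.237; PIV=np.array([0.554,0.1225]); DIAL=np.array([0.468,0.1135])/' h.py
python3 - <<'E'
from h import *
G,W=dialview("w1.npz"); vx,vy,*_=cv2.fitLine(W.astype(np.float32),cv2.DIST_L2,0,.01,.01).ravel()
b=np.arctan2(vy,vx); b=b if vx>0 else b+np.pi
print("bar",b,"v",2.356-(b-YAW)); a=b-np.pi/2
env.reach([*DIAL,0.15],R(a)); env.movel([*DIAL,0.097],rate=0.08); st()
effector.grasp(15); s=st()
t=YAW+2.356-1.10-np.pi/2
for k in np.linspace(a,t,6)[1:]: env.movel([*DIAL,0.097],frame=R(k))
s=st(); print("tool a",np.arctan2(s["tcp_rot"][1,1],s["tcp_rot"][0,1]),"want",t)
E
```

```text
bar 0.46274728 v 2.1302526
t 5.48 [0.4681 0.1138 0.0971] w 0.092 g 0.0 F [-0.2  0.1  0.4] M [-0.03 -0.02  0.02] q7 -1.85
t 6.67 [0.4673 0.115  0.097 ] w 0.0113 g 15.0 F [-2.4  5.4  0.8] M [1.04 0.57 0.04] q7 -1.85
t 8.47 [0.466  0.1158 0.097 ] w 0.0108 g 15.0 F [-6.2  6.3  3.6] M [1.34 1.34 0.03] q7 -0.98
tool a -0.07586845048304983 want -0.07779632679489668
```

Run:
```python
from h import *
effector.release(); st()
env.movel([*DIAL,0.26]); s=st()
p,d=viewer.read_camera("wrist"); np.savez("w2.npz",p=p,d=d,pos=s["ee_pos"],rot=s["tcp_rot"])
print([(np.round(r["at"],3).tolist(),round(r["score"],2)) for r in tip_of("wrist","dial_grip")[:2]])
cv2.imwrite("pics/w2.png",p[:,:,::-1])
cv2.imwrite("pics/w2c.png",cv2.resize(p[130:225,210:305,::-1],None,fx=6,fy=6,interpolation=cv2.INTER_CUBIC))
G,W=dialview("w2.npz"); vx,vy,*_=cv2.fitLine(W.astype(np.float32),cv2.DIST_L2,0,.01,.01).ravel()
print(len(G),len(W),"bar",np.arctan2(vy,vx),"W mean",W.mean(0),"G",G.mean(0))
vx,vy,x0,y0=cv2.fitLine(G.astype(np.float32),cv2.DIST_L2,0,.01,.01).ravel(); print("green dir",np.arctan2(vy,vx))
```

```text
t 9.71 [0.468  0.1135 0.097 ] w 0.0921 g 0.0 F [ 0.2  0.6 -1.1] M [-0.03 -0.07 -0.02] q7 -0.98
t 10.94 [0.4675 0.1132 0.2592] w 0.0918 g 0.0 F [ 0.5 -1.1  0.2] M [-0.08 -0.09 -0.04] q7 -0.75
[([0.465, 0.114, 0.111], 0.9)]
38 76 bar 1.481068 W mean [0.46712474 0.12500219] G [0.46915867 0.14575389]
green dir 1.4499091
```

View pics/w2c.png

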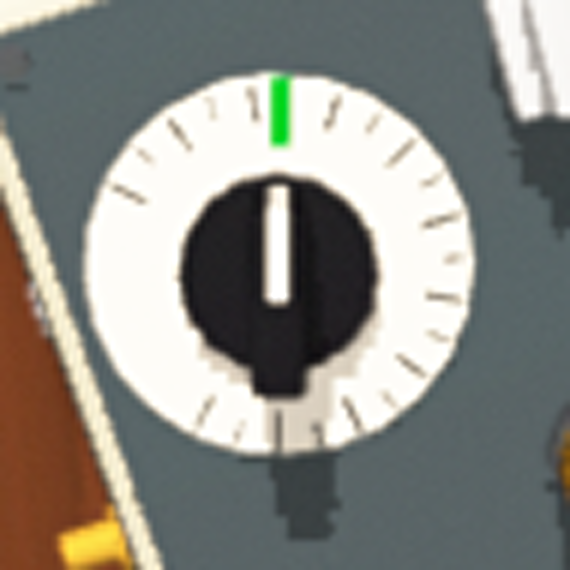

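View pics/w2.png

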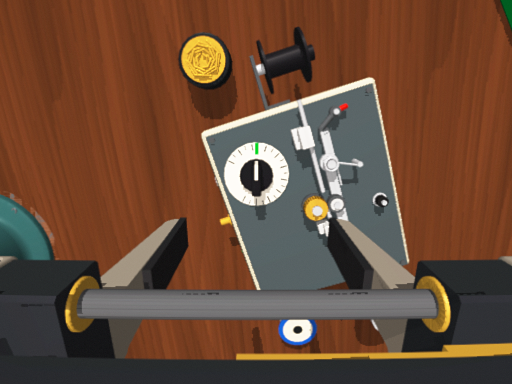

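The crop shows the white pointer line at (278,245) in line with the green mark at (281,110), so the dial is set and released. The wide view shows the arm and paddle still at rest and nothing else moved. Now the paddle.

```bash
cat >> h.py <<'E'
def arc(th,back=0.0,z=0.115):
    c,s=np.cos(YAW+th),np.sin(YAW+th); M=np.array([[c,-s],[s,c]])
    p=PIV+M@np.array([-0.014-back,-0.125]); return [*p,z],R(YAW+th-np.pi/2)
E
python3 - <<'E'
from h import *
for th in (0,.5): 
    q=solver.inverse_kinematics(*arc(th)); print(th,None if q is None else np.round(q,2))
effector.grasp(10)
p,f=arc(0,0.035); env.reach([p[0],p[1],0.24],f); env.movel(p,rate=0.12); st()
env.movel(*arc(0,0.01),rate=0.06) if False else env.movel(arc(0,0.008)[0],rate=0.06); st()
for th in (0.08,0.16,0.24):
    env.movel(*arc(th),rate=0.05); s=st(); F=s["wrist_force"]; x=s["tcp_rot"][:,0]; print(th,"push",round(-F@x,1))
    if np.linalg.norm(F)>25: break
E
```

```text
0 [ 0.47  0.57 -0.68  1.85  0.45  0.89 -1.77]
0.5 [ 0.44  0.68 -0.74  1.7   0.54  0.98 -1.34]
t 14.44 [ 0.5363 -0.0104  0.1157] w 0.0002 g 0.0 F [ 0.4 -0.2  1.1] M [-0.01  0.   -0.01] q7 -1.78
t 15.04 [ 0.5619 -0.0039  0.1148] w 0.0004 g 0.0 F [-0.1  0.2 -0. ] M [-0.06  0.03  0.02] q7 -1.79
t 15.55 [ 0.5787 -0.0011  0.1148] w 0.0007 g 2.4 F [-5.3 -1.5  3.3] M [-0.31  1.02  0.  ] q7 -1.73
0.08 push 5.5
t 15.9 [0.5882 0.001  0.1147] w 0.0002 g 3.1 F [-6.2 -1.9  3.4] M [-0.44  1.25  0.  ] q7 -1.66
0.16 push 6.5
t 16.25 [0.5992 0.0048 0.1148] w 0.0006 g 0.5 F [-0.4 -1.4 -0.4] M [-0.15  0.18 -0.05] q7 -1.59
0.24 push 1.0
```

Run:
```python
from h import *
env.pause(0.2); s=st()
for th in (0.29,0.34,0.39,0.43,0.46,0.49):
    env.movel(*arc(th),rate=0.05); env.pause(0.1); s=st(); F=s["wrist_force"]; x=s["tcp_rot"][:,0]; print(th,"push",round(-F@x,1))
    if np.linalg.norm(F)>22: break
p,d=viewer.read_camera("wrist"); cv2.imwrite("pics/w3.png",p[:,:,::-1])
p,d=viewer.read_camera("top"); cv2.imwrite("pics/top3.png",cv2.resize(p[130:290,160:340,::-1],None,fx=4,fy=3.75,interpolation=cv2.INTER_CUBIC))
```

```text
t 16.45 [0.5992 0.0051 0.1151] w 0.0005 g 0.3 F [-0.5 -0.9  0.1] M [-0.16  0.12 -0.01] q7 -1.59
t 16.82 [0.6035 0.0067 0.115 ] w 0.0001 g 3.1 F [-6.2 -2.4  4.4] M [-0.64  1.18  0.01] q7 -1.55
0.29 push 6.6
t 17.2 [0.6088 0.009  0.1149] w 0.0001 g 3.8 F [-6.8 -3.3  4.9] M [-0.75  1.4  -0.01] q7 -1.51
0.34 push 7.6
t 17.57 [0.6142 0.0117 0.1149] w 0.0003 g 4.1 F [-7.  -3.3  5.1] M [-0.84  1.44 -0.07] q7 -1.47
0.39 push 7.6
t 17.93 [0.6184 0.014  0.1149] w 0.0007 g 4.4 F [-8.4 -4.2  5.1] M [-0.94  1.58 -0.04] q7 -1.44
0.43 push 9.2
t 18.27 [0.6215 0.0159 0.1148] w 0.0008 g 4.6 F [-8.7 -4.6  5.7] M [-1.01  1.57 -0.02] q7 -1.41
0.46 push 9.7
t 18.62 [0.6246 0.0178 0.1148] w 0.0006 g 4.8 F [-7.9 -5.7  5.9] M [-1.07  1.66 -0.03] q7 -1.39
0.49 push 9.7
```

View pics/w3.png

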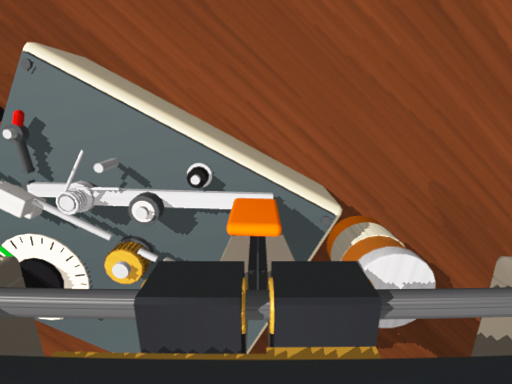

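View pics/top3.png

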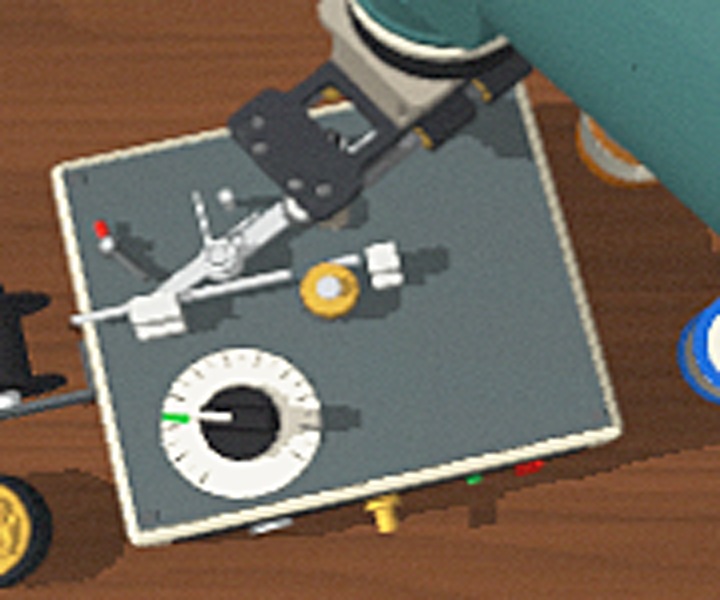

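The wrist view shows the fingers flat behind the paddle at (255,215), with the arm almost touching the post at (198,176). The top view shows the dial still on green. The push force is about 10 N with no contact at the stop yet, so I'll go on until it rises.

Run:
```python
from h import *
for th in np.arange(0.50,0.60,0.012):
    env.movel(*arc(th),rate=0.04); env.pause(0.15); s=st(); F=s["wrist_force"]; x=s["tcp_rot"][:,0]; f=-F@x; print(round(th,3),"push",round(f,1))
    if f>15: break
env.pause(1.0); st()
p,d=viewer.read_camera("wrist"); cv2.imwrite("pics/w4.png",p[:,:,::-1])
```

```text
t 19.12 [0.6255 0.0184 0.1148] w 0.0004 g 4.8 F [-8.5 -5.1  5.3] M [-1.09  1.67 -0.06] q7 -1.38
0.5 push 9.8
t 19.52 [0.6267 0.0193 0.1148] w 0.0007 g 4.9 F [-8.9 -5.6  6. ] M [-1.18  1.71 -0.06] q7 -1.37
0.512 push 10.4
t 19.93 [0.6279 0.0201 0.1148] w 0.0002 g 5.0 F [-8.4 -5.   5.5] M [-1.13  1.74 -0.1 ] q7 -1.36
0.524 push 9.6
t 20.32 [0.6282 0.0201 0.1148] w 0.0003 g 6.8 F [-12.   -8.2   8.4] M [-1.57  2.32 -0.08] q7 -1.35
0.536 push 14.4
t 20.73 [0.6282 0.02   0.1147] w 0.0002 g 8.8 F [-15.4  -9.4  12.6] M [-2.01  3.1  -0.12] q7 -1.34
0.548 push 17.7
t 21.73 [0.6282 0.02   0.1147] w 0.0006 g 8.8 F [-13.8  -8.7  11.5] M [-1.98  3.12 -0.12] q7 -1.34
```

View pics/w4.png

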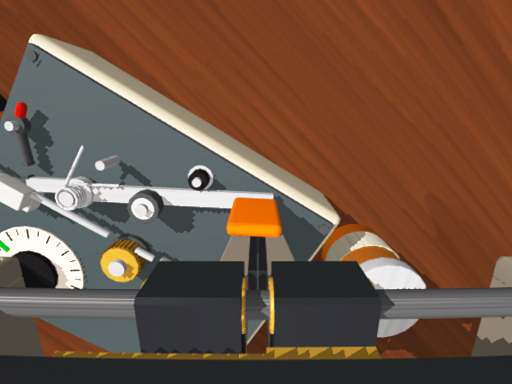

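The arm now rests against the post at (200,180). The TCP stopped moving while the force rose to about 17 N and stayed there, and the fingers lie flat on the paddle at (255,215). I'm handing in while holding.

```bash
python3 -c "
from station import *
print(workorder.finish_job())"
```

```text
the job is handed in; nothing more can be done
None
```

The dial is on the green threading mark and released, and the tensioner arm is past its click and held by the fingers against the rubber stop at about 17 N; I never touched the jar, new reel or tip cleaner, and the job is handed in.

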